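Line up the optic moulds on the mould rail

TASK

Set up the glass bench for work: stand the four brass optic moulds on the four firebrick tiles of the mould rail, one on each tile, in order of size, with the smallest on the tile nearest the torch and the largest on the tile furthest from it. Set each one down upright in the middle of its tile without dropping it or knocking any over, and keep clear of the torch and the pot of tools.

Things in the scene. Friction and masses are not known exactly. Their poses are not given: they have to be found in the camera images.
- mould_small: The smallest of four loose brass optic moulds: an upright open cup with a straight round body 32 mm in outside diameter, a round foot flange 38 mm in diameter and 5 mm thick, 44 mm high in all, ribbed bore, about 190 g. Origin at the centre of the underside of the foot, z up along its axis. Starts standing upright on the bench (z = 0) on the robot's side of the rail.
- mould_medium: The second smallest of four loose brass optic moulds: an upright open cup with a straight round body 40 mm in outside diameter, a round foot flange 46 mm in diameter and 5 mm thick, 49 mm high in all, ribbed bore, about 310 g. Origin at the centre of the underside of the foot, z up along its axis. Starts standing upright on the bench (z = 0) on the robot's side of the rail.
- mould_large: The second largest of four loose brass optic moulds: an upright open cup with a straight round body 48 mm in outside diameter, a round foot flange 54 mm in diameter and 5 mm thick, 54 mm high in all, ribbed bore, about 460 g. Origin at the centre of the underside of the foot, z up along its axis. Starts standing upright on the bench (z = 0) on the robot's side of the rail.
- mould_largest: The largest of four loose brass optic moulds: an upright open cup with a straight round body 56 mm in outside diameter, a round foot flange 62 mm in diameter and 5 mm thick, 59 mm high in all, ribbed bore, about 620 g. Origin at the centre of the underside of the foot, z up along its axis. Starts standing upright on the bench (z = 0) on the robot's side of the rail.
- tile_1: Firebrick tile, fixed, 72 x 72 mm, the leftmost (greatest y) of four alike in a straight row about 90 mm apart. Flat top 18 mm above the bench. Origin at the centre of its underside, 14 mm below its top; z up, y along the row to the left. The rail under the tiles is a fixed aluminium channel 86 x 372 mm, its edges 13 mm high (below the tile tops).
- tile_2: Firebrick tile, fixed, 72 x 72 mm, the second from the left of four alike in a straight row about 90 mm apart. Flat top 18 mm above the bench. Origin at the centre of its underside, 14 mm below its top; z up, y along the row to the left. The rail under the tiles is a fixed aluminium channel 86 x 372 mm, its edges 13 mm high (below the tile tops).
- tile_3: Firebrick tile, fixed, 72 x 72 mm, the third from the left of four alike in a straight row about 90 mm apart. Flat top 18 mm above the bench. Origin at the centre of its underside, 14 mm below its top; z up, y along the row to the left. The rail under the tiles is a fixed aluminium channel 86 x 372 mm, its edges 13 mm high (below the tile tops).
- tile_4: Firebrick tile, fixed, 72 x 72 mm, the rightmost (least y) of four alike in a straight row about 90 mm apart. Flat top 18 mm above the bench. Origin at the centre of its underside, 14 mm below its top; z up, y along the row to the left. The rail under the tiles is a fixed aluminium channel 86 x 372 mm, its edges 13 mm high (below the tile tops).
- torch: Bench torch, bolted down beyond one end of the row of tiles (left or right differs from start to start), off and cold: steel base plate 130 x 90 mm, barrel pointing away from the robot, 155 mm high, 190 mm long, 100 mm wide over its valve knobs. Origin on the bench under its pillar; x points away from the robot.
- tool_pot: Loose white stoneware jar 78 mm in diameter and 95 mm high with rods and tools standing in it up to 200 mm, beyond the other end of the row. Origin at the centre of its underside. Not to be disturbed. (A flat graphite plate and glass rods on a rest lie fixed beyond the rail, below 25 mm, out of the way.)
Not all that is in view belongs to the job. What is shaped like the mould_largest but green is not meant.

How it is judged:
By the outcome, as a careful person would: the job done as asked, in the order asked, and still so for the second after the job is handed in, with the robot touching nothing.
It also fails if it takes over 96 s, if anything falls off the work surface, if the arm or the gripper's body presses on something with over 40 N, if the wrist force passes 120 N, or if a joint passes its speed limit or range.

ROBOT

A 6-joint arm with a two-finger parallel gripper is mounted at the origin on the work surface. World frame = base frame: x ahead of the robot, y to its left, z up, the work surface at z = 0. Lengths are in mm, angles in rad, forces in N, time in s.
With the tool pointing down it reaches from about 275 to 750 mm from the base axis. Payload 10.2 kg.
Tool frame: the origin (TCP) lies on the centre line of the jaws, within the pads' length; the fingertips stand 19 mm ahead of it and the grasp point (between the pads) is the TCP; z points along the fingers, y is the line along which they close (so a half turn about z gives the same grasp; the last joint's range is limited). The gripper opens to 85 mm and grips with 20 to 120 N. Pads are 22 mm wide; open, the fingers measure 114 mm over their backs; the gripper's body (76 mm by 85 mm) begins 54 mm behind the grasp point. The pads swing forward as they close: fully open they stand 13 mm farther back than shut.
Start: joints at [-1.489, 0.313, 1.498, -0, 1.331, -0.223], TCP at [157.541, -500.812, 250.294] pointing down, gripper open.
Joint ranges: [-2.94, 2.94], [-0.97, 2.17], [0.19, 2.56], [-1.23, 4.37], [0.02, 3.11], [-2.88, 2.88]. Speed limits (rad/s): [2.39, 2.39, 3.01, 3.14, 3.14, 3.14].

INTERFACE

Orientations are given as a unit quaternion [w, x, y, z].
In Python, from rig import sense, capture, finish_job, regions_of, mark_of gives the robot as it stands.
- The arm moves only by the tool jog_arm, never from a script. Its argument "series" is text: rows parted by semicolons, each of 7 numbers parted by spaces: the shift along the tool's x, y, z in units of 0.4 m (1.0 is 0.4 m), then the turn, a rotation vector about the tool's x, y, z in units of pi/2 rad (1.0 is pi/2 rad), then the opening, from -1 (shut) to 1 (fully open). A call has 1 to 20 rows; each row is the pose to reach, as a shift and turn from the pose commanded when the call began, along the tool's axes at that moment; what a row does not reach only later rows make up. A row lasts 1/8 s, in which the tool goes at most 62.5 mm and 10.7 degrees, less where a joint would pass 70% of its speed; a pose out of reach is approached as far as the arm can. A call with a number of a shift or a turn outside -1 to 1 is refused whole. A call with a gripper value outside its range is refused whole. The fingers move at their own pace and stop on an object; "grip_force" is the grip in N (left out, the last holds). Time passes only in rows, so rows that repeat a pose let the fingers close. It gives the time, the measured TCP pose, the force, the opening and the grip force at its end, in the units of the state.
- sense(): the state, without advancing time (a new reading comes with each control period).
- capture(name): name is "scene" or "top" or "wrist"; returns a dict with "img" (480x640x3 uint8, red, green, blue), "intrinsics" (3x3 intrinsics, pixels), "dist_coeffs" ([k1, k2, p1, p2, k3] as OpenCV has them; the pictures are not rectified), "R" (3x3) and "t" (3): a world point X has camera coordinates R X + t. Camera axes: x right, y down, z forward; pixel columns grow to the right and rows downward; lengths in mm; the calibration is good to about 2 mm. A picture is of the moment at which its call begins. There is no depth.
- finish_job(): hands the job in; it is judged then, once.
Trained networks look in a picture, given as the dict that the camera call returned (one of the last four; its "shot" number tells which), for a name from the list of things; names that differ only in an ending like _2 or _b are one class to them, and where a whole thing is asked for, a point or a joint stands for the part that bears it (a point fixed in the world has none). Each returns a list of dicts, best first, with "confidence" (0 to 1); they miss things now and then, are a little off and sometimes report something else, mostly with a low value. They report only what shows in the picture. A call takes as long as a camera call. They do not tell look-alikes from the thing itself.
- regions_of(label, picture): "region" (480x640 bool, what is visible of it) and "point" ([row, column] in pixels, amid what is visible of it).
- mark_of(label, picture): "point" ([row, column] in pixels: a listed point, or the origin of a listed thing).
The state is a dict: "time_s": time; "joints": joint angles; "dq": joint speeds; "tau": joint torques, N m; "eef_pos": TCP position; "ee_rot": TCP orientation; "force": force on the tool from outside, world axes, zero at the start; "wrist_torque": the same for the moment, N m; "grip_width": opening from 0.0 (shut) to 1.0 (fully open); "grip_force": force on a finger pad.
Only numpy, scipy, OpenCV 4.12 (cv2) and the standard library are available. Lean on these libraries where they do the work, as an engineer would, in place of code of your own. Each camera call takes 0.05 s, during which the arm holds its last target. There are 200 camera calls.

## Working session

There is one attempt and no reset: what is moved stays moved. The work goes in short steps, Python scripts to look and compute and a tool call to move; the robot and the scene stay as the last step left them, time stands still between calls to the robot, and variables do not carry over. Pictures are saved under pics/ and viewed, at most 14 in all, crops included, and the job is handed in when it is done.

Besides the shell and the picture viewer there is one more tool, called as name(argument=value, ...) on one line, values as JSON. jog_arm: Moves the arm, as the interface text tells. Shifts and turns lie within -1 to 1; 1 stands for 0.4 m of shift or pi/2 rad of turn. Its arguments: {"type":"object","properties":{"series":{"type":"string"},"grip_force":{"type":"number"}},"required":["series"]}

```bash
mkdir -p pics; cat > h.py <<'E'
import numpy as np, cv2
from rig import *
def ray(c,rc,z):
    K=np.array(c["intrinsics"]);D=np.array(c["dist_coeffs"]);R=np.array(c["R"]);t=np.array(c["t"])
    u=cv2.undistortPoints(np.array([[[rc[1],rc[0]]]],float),K,D)[0,0]
    d=R.T@np.array([u[0],u[1],1]);o=-R.T@t
    return o+d*(z-o[2])/d[2]
def proj(c,X):
    return cv2.projectPoints(np.array(X,float).reshape(-1,1,3),cv2.Rodrigues(np.array(c["R"]))[0],np.array(c["t"],float),np.array(c["intrinsics"]),np.array(c["dist_coeffs"]))[0][:,0]
E
python3 - <<'E'
from h import *
np.set_printoptions(precision=1,suppress=True)
s=sense();print(s["time_s"],s["eef_pos"],s["ee_rot"],s["force"])
for n in ["top","scene"]:
    c=capture(n);cv2.imwrite(f"pics/{n}0.png",c["img"][:,:,::-1])
    print(n,-np.array(c["R"]).T@np.array(c["t"]))
    for l,z in [("mould_small",0),("mould_medium",0),("mould_large",0),("mould_largest",0),("tile_1",4),("torch",0),("tool_pot",0)]:
        for m in mark_of(l,c): print(l,"mark",np.array(m["point"]),round(m["confidence"],2),ray(c,m["point"],z)[:2])
E
```

```text
0.0 [ 157.5 -500.6  249.7] [-0.   1.   0.2  0. ] [-0.8  0.  -0. ]
top [ 367.7  -16.3 1278.2]
mould_small mark [264.8 229.4] 0.67 [454.7 193.9]
mould_medium mark [265.  406.2] 0.85 [ 460.1 -234.5]
mould_large mark [271.9 337.7] 0.94 [441.1 -68.6]
mould_largest mark [256.5 283.5] 0.93 [476.7  63.3]
mould_largest mark [303.5 303.8] 0.9 [364.1  12.2]
mould_largest mark [309.3 266.4] 0.63 [349.  101.7]
tile_1 mark [198.1 305.3] 0.82 [620.7  12.6]
tile_1 mark [200.3 232.1] 0.8 [612.7 191.9]
tile_1 mark [199.1 344.9] 0.63 [619.5 -84.5]
tile_1 mark [202.9 271.3] 0.6 [607.6  95.7]
torch mark [226.7 473.1] 0.62 [ 556.1 -399. ]
scene [1378.4 -263.1  653.4]
mould_small mark [236.1 395. ] 0.68 [458.9 195.7]
mould_small mark [254.1 508.7] 0.29 [605.5 417.9]
mould_medium mark [267.  223.1] 0.94 [ 467.4 -227.6]
mould_large mark [250.9 287.8] 0.91 [446.4 -72.8]
mould_largest mark [251.7 346.2] 0.8 [488.8  58.4]
mould_largest mark [217.7 339.2] 0.69 [335.1  91.5]
mould_largest mark [230.8 312. ] 0.68 [376.9   5.8]
mould_largest mark [264.6 222.7] 0.22 [ 457.9 -227.3]
tile_1 mark [281.9 379.9] 0.93 [622.5  88.9]
tile_1 mark [271.3 420.3] 0.8 [612.6 188.5]
tile_1 mark [286.7 346.5] 0.63 [617.7  15. ]
tile_1 mark [298.7 302.2] 0.56 [629.1 -84.8]
tile_1 mark [304.8 141. ] 0.4 [ 555.4 -403.4]
torch mark [304.3 141.8] 0.59 [ 549.1 -402.7]
tool_pot mark [251.4 511.4] 0.64 [597.7 430.4]
```

View pics/top0.png

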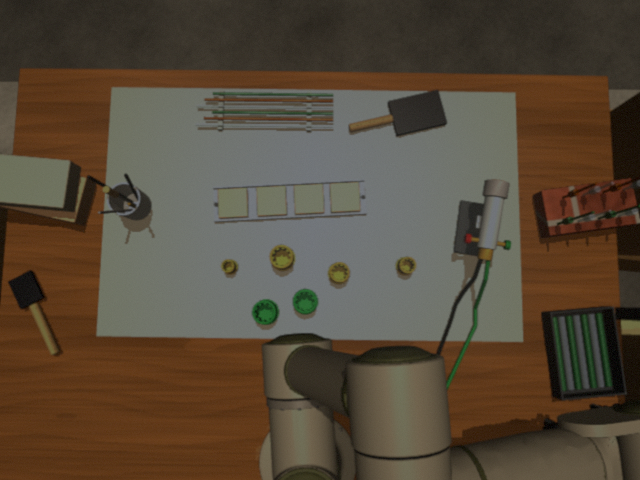

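View pics/scene0.png

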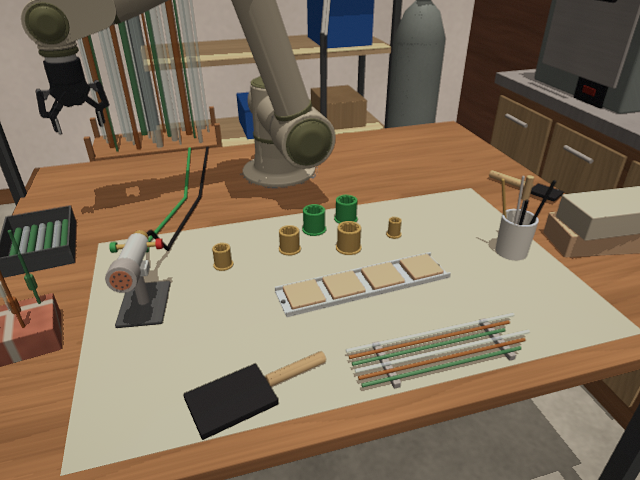

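The top view shows the brass moulds at (row, col) small (266,229), largest (257,282), large (272,339) and medium (265,406). Two green decoys are at (312,265) and (300,305). The torch is on the right (col 475) and the pot on the left, so small goes on tile_4 and largest on tile_1. The scene view agrees. Next I'll refine the positions by fitting silhouettes in both cameras.

```bash
cat >> h.py <<'E'
from scipy.optimize import minimize
SZ=dict(mould_small=(16,19,44),mould_medium=(20,23,49),mould_large=(24,27,54),mould_largest=(28,31,59))
A=np.linspace(0,2*np.pi,48,endpoint=False)
def hull(c,P,S=8):
    m=np.zeros((480*4,640*4),np.uint8);p=proj(c,P)
    cv2.fillConvexPoly(m,cv2.convexHull(((p+.5)*4*16-8).astype(np.int32)),1,shift=4)
    return cv2.resize(m.astype(np.float32),(640,480),interpolation=cv2.INTER_AREA)
def cyl(x,y,z0,s):
    r,f,h=s;ring=lambda q,z:np.c_[x+q*np.cos(A),y+q*np.sin(A),z+0*A]
    return np.r_[ring(f,z0),ring(f,z0+5)],np.r_[ring(r,z0),ring(r,z0+h)]
def sil(c,xy,s,z0=0):
    a,b=cyl(*xy,z0,s);return np.maximum(hull(c,a),hull(c,b))
def fit(c,reg,xy,s,z0=0):
    f=lambda p:np.abs(sil(c,p,s,z0)-reg).sum()
    r=minimize(f,xy,method="Nelder-Mead",options=dict(initial_simplex=np.array(xy)+np.array([[0,0],[8,0],[0,8]]),xatol=.1,fatol=.2))
    return r.x,r.fun/reg.sum()
def tiles(c):
    out=[]
    for m in regions_of("tile_1",c):
        if m["confidence"]<.3: continue
        reg=m["region"].astype(np.uint8)
        q=ray(c,m["point"],18)
        out.append((q[1],q[0],m["confidence"],reg))
    return sorted(out,key=lambda o:-o[0])
E
python3 - <<'E'
from h import *
np.set_printoptions(precision=3,suppress=True)
s=sense();q=np.array(s["ee_rot"]);print(q,2*np.arctan2(q[2],q[1]))
G=dict(mould_small=(456,194),mould_medium=(462,-231),mould_large=(443,-70),mould_largest=(481,61))
for n in ["top","scene"]:
    c=capture(n)
    for l,g in G.items():
        for m in regions_of(l,c):
            e=np.hypot(*(ray(c,m["point"],SZ[l][2]*.7)[:2]-g))
            if e<45:
                print(n,l,round(m["confidence"],2),*fit(c,m["region"].astype(float),g,SZ[l]))
    for y,x,cf,reg in tiles(c):
        # fit square top (plus side) : params x,y,yaw
        def P(p):
            a=p[2]/50;k=np.array([[1,1],[1,-1],[-1,-1],[-1,1]])*36@np.array([[np.cos(a),np.sin(a)],[-np.sin(a),np.cos(a)]])+p[:2]
            return np.r_[np.c_[k,[18]*4],np.c_[k,[13]*4]]
        r=minimize(lambda p:np.abs(hull(c,P(p))-reg).sum(),[x,y,0],method="Nelder-Mead",options=dict(initial_simplex=np.array([x,y,0])+np.array([[0,0,0],[8,0,0],[0,8,0],[0,0,5]])))
        print(n,"tile",round(cf,2),r.x[:2],r.x[2]/50,r.fun/reg.sum())
E
```

```text
[-0.     0.988  0.152  0.   ] 0.3047892563209265
top mould_small 0.69 [449.237 189.869] 0.1256218905472637
top mould_medium 0.84 [ 457.574 -227.332] 0.14892241379310345
top mould_large 0.58 [438.178 -70.833] 0.06667737789203085
top mould_largest 0.83 [473.295  64.551] 0.051231412639405206
top tile 0.6 [604.654 187.95 ] 0.09015836480558248 0.04855092091007584
top tile 0.72 [611.03   94.181] 0.026833190228193603 0.032192737430167595
top tile 0.97 [616.668   3.23 ] 0.06283690853838615 0.04271428571428571
top tile 0.77 [622.399 -84.384] 0.061757217353523366 0.044847876004592425
scene mould_small 0.82 [450.152 195.847] 0.11900369003690037
scene mould_medium 0.84 [ 457.669 -225.534] 0.0664380081300813
scene mould_large 0.69 [438.474 -66.277] 0.12556407942238268
scene mould_largest 0.82 [472.545  69.151] 0.050889328063241104
scene tile 0.66 [607.778 190.852] 0.0670669088336442 0.12165856622114216
scene tile 0.75 [614.991  96.488] 0.05139656381594193 0.08679742388758782
scene tile 0.67 [620.21    6.467] 0.05374860457525973 0.04107773851590106
scene tile 0.92 [626.042 -80.782] 0.03948241582970693 0.051974448315911734
```

```bash
cat > to.py <<'E'
# python3 to.py x y z [psi] : shift/turn units of the move from the pose sensed
import sys
from h import *
a=[float(v) for v in sys.argv[1:]]
s=sense();q=np.array(s["ee_rot"]);psi=2*np.arctan2(q[2],q[1])
from scipy.spatial.transform import Rotation as Ro
R=Ro.from_quat(np.r_[q[1:],q[0]])
T=a[3] if len(a)>3 else np.pi/2+.065
G=Ro.from_matrix(np.array([[np.cos(T),np.sin(T),0],[np.sin(T),-np.cos(T),0],[0,0,-1]]))
print(s["time_s"],np.round(s["eef_pos"],1),"units",np.round(R.inv().apply(np.array(a[:3])-s["eef_pos"])/400,4),np.round((R.inv()*G).as_rotvec()/(np.pi/2),4))
E
python3 to.py 470 40 400
```

```text
1.4 [ 157.5 -500.8  250.3] units [ 1.1509 -1.0554 -0.3743] [ 0.      0.     -0.8474]
```

jog_arm(series="0.06 -0.055 -0.15 0 0 -0.1 1;0.15 -0.14 -0.3 0 0 -0.2 1;0.25 -0.23 -0.374 0 0 -0.31 1;0.34 -0.31 -0.374 0 0 -0.42 1;0.43 -0.39 -0.374 0 0 -0.53 1;0.52 -0.47 -0.374 0 0 -0.64 1;0.61 -0.55 -0.374 0 0 -0.75 1;0.7 -0.64 -0.374 0 0 -0.847 1;0.79 -0.72 -0.374 0 0 -0.847 1;0.88 -0.81 -0.374 0 0 -0.847 1;0.95 -0.88 -0.374 0 0 -0.847 1;0.98 -0.9 -0.374 0 0 -0.847 1;0.98 -0.9 -0.374 0 0 -0.847 1")

```text
time_s: 3.02
eef_pos: [423.6, -39.9, 399.7]
ee_rot: [-0.0, 0.684, 0.73, -0.0]
force: [0.5, -0.6, -0.1]
grip_width: 1.001
grip_force: 0.0
```

```bash
cat > w.py <<'E'
from h import *
import sys
np.set_printoptions(precision=1,suppress=True)
G=dict(mould_small=(450,193),mould_medium=(457.6,-226),mould_large=(438,-68),mould_largest=(473,67))
c=capture("wrist");cv2.imwrite(f"pics/{sys.argv[1]}.png",c["img"][:,:,::-1])
print(-np.array(c["R"]).T@np.array(c["t"]))
for l,g in G.items():
    for m in regions_of(l,c):
        if np.hypot(*(ray(c,m["point"],SZ[l][2]*.7)[:2]-g))<45:
            print(l,round(m["confidence"],2),*fit(c,m["region"].astype(float),g,SZ[l]))
for y,x,cf,reg in tiles(c):
    def P(p):
        a=.065;k=np.array([[1,1],[1,-1],[-1,-1],[-1,1]])*36@np.array([[np.cos(a),np.sin(a)],[-np.sin(a),np.cos(a)]])+p[:2]
        return np.r_[np.c_[k,[18]*4],np.c_[k,[13]*4]]
    r=minimize(lambda p:np.abs(hull(c,P(p))-reg).sum(),[x,y],method="Nelder-Mead",options=dict(initial_simplex=np.array([x,y])+np.array([[0,0],[8,0],[0,8]])))
    print("tile",round(cf,2),r.x[:2],r.fun/reg.sum())
E
python3 w.py wrist1; python3 to.py 470 40 400
```

```text
[418.7  35.8 523.1]
mould_small 0.54 [448.4 194. ] 0.1087962962962963
mould_medium 0.93 [ 456.3 -228. ] 0.10022112382934444
mould_large 0.94 [437.4 -68.4] 0.034844742413549755
mould_largest 0.97 [471.1  67.1] 0.03693313280888477
tile 0.78 [602.3 189.4] 0.017112005856515372
tile 0.88 [608.6  96.2] 0.01477972683449384
tile 0.95 [614.3   5.7] 0.026664025356576863
tile 0.85 [620.2 -80.9] 0.02349571535022355
3.325 [423.2 -40.5 400. ] units [ 0.1935  0.1295 -0.    ] [ 0.0001  0.0001 -0.0012]
```

View pics/wrist1.png

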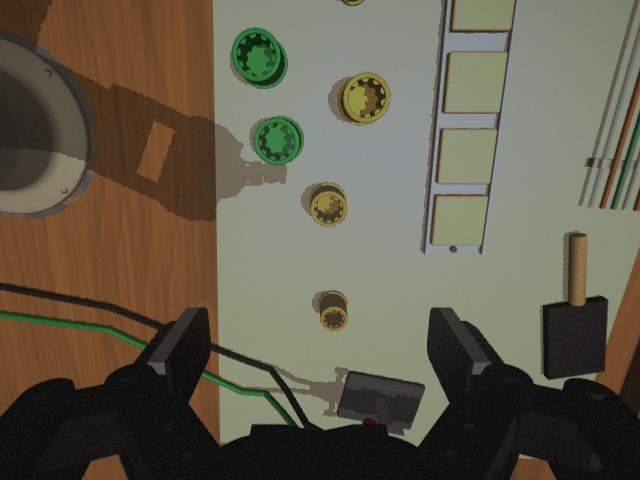

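The wrist view shows the large mould at (205,328), largest at (98,366), medium at (312,334), small cut off at the top, and four tiles at cols 440-515. All three cameras agree to about 3 mm. I'll start with mould_large, which goes on tile_2.

jog_arm(series="-0.03 0.01 0.1 0 0 0 1;-0.0722 0.0319 0.22 0 0 0 1;-0.0722 0.0319 0.35 0 0 0 1;-0.0722 0.0319 0.48 0 0 0 1;-0.0722 0.0319 0.6 0 0 0 1;-0.0722 0.0319 0.7 0 0 0 1;-0.0722 0.0319 0.77 0 0 0 1;-0.0722 0.0319 0.82 0 0 0 1;-0.0722 0.0319 0.86 0 0 0 1;-0.0722 0.0319 0.89 0 0 0 1;-0.0722 0.0319 0.91 0 0 0 1;-0.0722 0.0319 0.922 0 0 0 1;-0.0722 0.0319 0.93 0 0 0 1;-0.0722 0.0319 0.93 0 0 0 1", grip_force=30)

```text
time_s: 5.08
eef_pos: [438.1, -67.8, 27.9]
ee_rot: [0.0, 0.684, 0.73, 0.0]
force: [0.8, -0.5, 0.7]
grip_width: 1.001
grip_force: 0.0
```

```bash
python3 - <<'E'
from h import *
c=capture("wrist");cv2.imwrite("pics/w2.png",c["img"][:,:,::-1])
E
python3 to.py 437.8 -68.5 28
```

```text
5.125 [438.2 -67.8  28.1] units [-0.0017 -0.001   0.0001] [ 0.0002  0.0001 -0.0003]
```

View pics/w2.png

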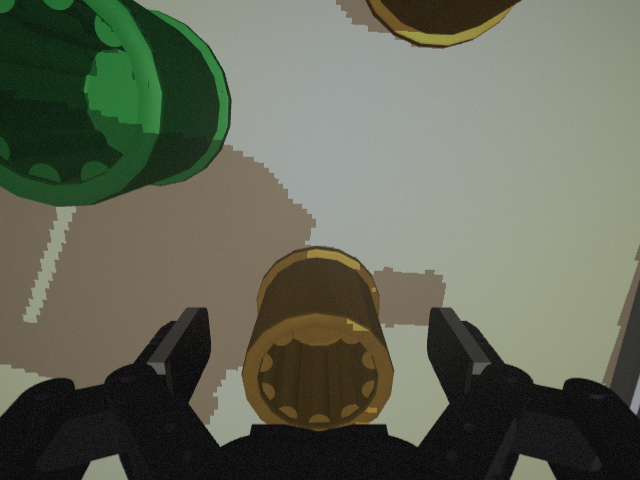

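The mould sits centred between the jaws (col 318, with pads at 210 and 430). Next I'll close and lift slightly.

jog_arm(series="0 0 0 0 0 0 0.4;0 0 0 0 0 0 0.1;0 0 0 0 0 0 -0.2;0 0 0 0 0 0 -0.5;0 0 0 0 0 0 -0.5;0 0 0 0 0 0 -0.5", grip_force=50)

```text
time_s: 5.88
eef_pos: [438.0, -67.8, 28.3]
ee_rot: [-0.0, 0.684, 0.73, -0.0]
force: [-2.5, 0.8, 7.3]
grip_width: 0.56
grip_force: 50.8
```

```bash
python3 to.py 611.4 95.7 48; python3 to.py 437.8 -67.8 100
```

```text
5.875 [438.  -67.8  28.3] units [ 0.3799  0.459  -0.0493] [-0.0001  0.     -0.0003]
5.875 [438.  -67.8  28.3] units [-0.     -0.0005 -0.1792] [-0.0001  0.     -0.0003]
```

jog_arm(series="0 0 -0.02 0 0 0 -0.5;0 0 -0.07 0 0 0 -0.5;0 0 -0.14 0 0 0 -0.5;0.03 0.035 -0.2 0 0 0 -0.5;0.09 0.11 -0.22 0 0 0 -0.5;0.165 0.2 -0.22 0 0 0 -0.5;0.24 0.29 -0.22 0 0 0 -0.5;0.31 0.37 -0.22 0 0 0 -0.5;0.36 0.43 -0.2 0 0 0 -0.5;0.382 0.4583 -0.17 0 0 0 -0.5;0.382 0.4583 -0.13 0 0 0 -0.5;0.382 0.4583 -0.1 0 0 0 -0.5;0.382 0.4583 -0.08 0 0 0 -0.5;0.382 0.4583 -0.08 0 0 0 -0.5")

```text
time_s: 7.62
eef_pos: [610.7, 96.2, 59.5]
ee_rot: [-0.0, 0.684, 0.729, -0.0]
force: [-1.1, -0.3, -4.6]
grip_width: 0.555
grip_force: 52.9
```

```bash
python3 - <<'E'
from h import *
np.set_printoptions(precision=1,suppress=True)
for n in ("wrist","scene","top"):
    c=capture(n);cv2.imwrite(f"pics/p3{n}.png",c["img"][:,:,::-1])
E
python3 to.py 611.4 95.7 47
```

```text
7.775 [611.4  96.4  60.5] units [-0.0017 -0.0001  0.0338] [ 0.0007  0.0001 -0.0005]
```

View pics/p3wrist.png

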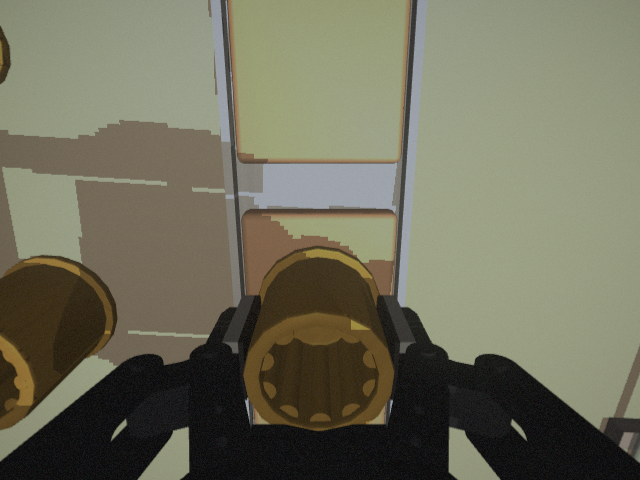

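The held mould is centred over tile 2 (tile cols 243-395, mould at about 319). Next I'll lower it and release.

jog_arm(series="0 0 0.012 0 0 0 -0.5;0 0 0.022 0 0 0 -0.5;0 0 0.029 0 0 0 -0.5;0 0 0.033 0 0 0 -0.5;0 0 0.035 0 0 0 -0.5;0 0 0.036 0 0 0 -0.5;0 0 0.036 0 0 0 -0.5")

```text
time_s: 8.65
eef_pos: [611.1, 96.6, 46.4]
ee_rot: [0.0, 0.684, 0.73, -0.0]
force: [-5.2, -0.5, 6.7]
grip_width: 0.557
grip_force: 53.7
```

jog_arm(series="0 0 -0.001 0 0 0 0.3;0 0 -0.001 0 0 0 0.7;0 0 -0.001 0 0 0 1;0 0 -0.001 0 0 0 1;0 0 -0.03 0 0 0 1;0 0 -0.1 0 0 0 1;0 0 -0.2 0 0 0 1;-0.01 -0.07 -0.22 0 0 0 1;-0.025 -0.18 -0.22 0 0 0 1;-0.04 -0.28 -0.22 0 0 0 1;-0.05 -0.34 -0.2 0 0 0 1;-0.0507 -0.3526 -0.17 0 0 0 1;-0.0507 -0.3526 -0.1 0 0 0 1;-0.0507 -0.3526 -0.04 0 0 0 1;-0.0507 -0.3526 0 0 0 0 1;-0.0507 -0.3526 0.025 0 0 0 1;-0.0507 -0.3526 0.038 0 0 0 1;-0.0507 -0.3526 0.046 0 0 0 1;-0.0507 -0.3526 0.046 0 0 0 1")

```text
time_s: 11.02
eef_pos: [471.9, 67.2, 27.3]
ee_rot: [0.0, 0.684, 0.73, 0.0]
force: [0.6, -0.3, -0.5]
grip_width: 0.999
grip_force: 0.0
```

```bash
python3 - <<'E'
from h import *
c=capture("wrist");d=capture("scene");cv2.imwrite("pics/w4.png",np.hstack([cv2.resize(c["img"],(400,300)),cv2.resize(d["img"][150:390,100:500],(400,300))])[:,:,::-1])
E
python3 to.py 471.7 67.2 28
```

```text
11.125 [471.9  67.2  27.4] units [ 0.     -0.0005 -0.0014] [ 0.0004  0.0001 -0.0003]
```

View pics/w4.png

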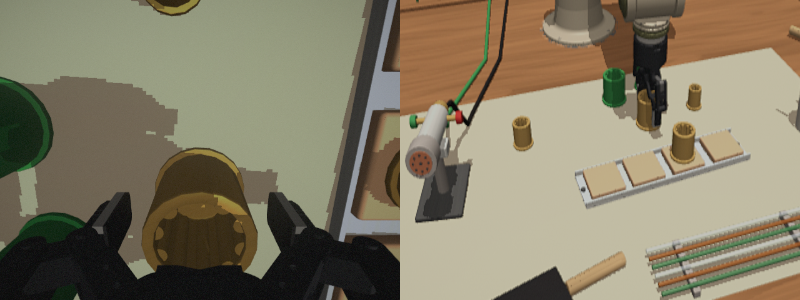

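jog_arm(series="0 0 0 0 0 0 0.4;0 0 0 0 0 0 0.1;0 0 0 0 0 0 -0.2;0 0 0 0 0 0 -0.2;0 0 0 0 0 0 -0.2;0 0 -0.02 0 0 0 -0.2;0 0 -0.07 0 0 0 -0.2;0 0 -0.14 0 0 0 -0.2;0.02 0.025 -0.22 0 0 0 -0.2;0.07 0.085 -0.24 0 0 0 -0.2;0.14 0.17 -0.24 0 0 0 -0.2;0.2 0.25 -0.24 0 0 0 -0.2;0.25 0.31 -0.24 0 0 0 -0.2;0.275 0.34 -0.22 0 0 0 -0.2;0.284 0.351 -0.18 0 0 0 -0.2;0.284 0.351 -0.14 0 0 0 -0.2;0.284 0.351 -0.1 0 0 0 -0.2;0.284 0.351 -0.08 0 0 0 -0.2;0.284 0.351 -0.08 0 0 0 -0.2", grip_force=60)

```text
time_s: 13.5
eef_pos: [604.2, 189.4, 58.6]
ee_rot: [-0.0, 0.684, 0.729, -0.0]
force: [-0.1, -0.3, -6.5]
grip_width: 0.649
grip_force: 65.6
```

```bash
python3 - <<'E'
from h import *
c=capture("wrist");d=capture("scene");cv2.imwrite("pics/w5.png",np.hstack([cv2.resize(c["img"],(400,300)),cv2.resize(d["img"][150:390,100:500],(400,300))])[:,:,::-1])
E
python3 to.py 604.8 189.4 45.5
```

```text
13.6 [604.8 189.6  59.7] units [-0.0004 -0.      0.0354] [ 0.0006 -0.     -0.0004]
```

View pics/w5.png

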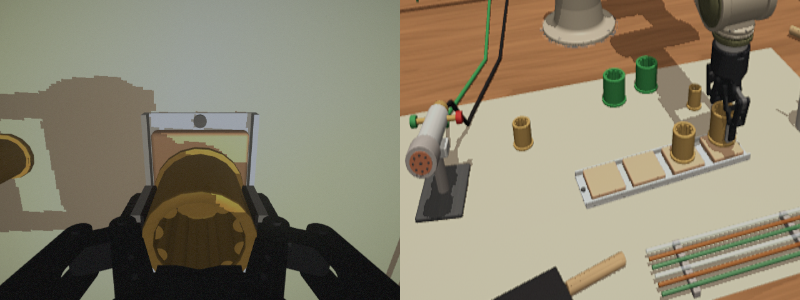

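jog_arm(series="0 0 0.012 0 0 0 -0.2;0 0 0.022 0 0 0 -0.2;0 0 0.029 0 0 0 -0.2;0 0 0.033 0 0 0 -0.2;0 0 0.035 0 0 0 -0.2;0 0 0.036 0 0 0 -0.2;0 0 0.036 0 0 0 -0.2")

```text
time_s: 14.48
eef_pos: [604.4, 189.6, 45.8]
ee_rot: [0.0, 0.684, 0.73, 0.0]
force: [-5.1, -2.1, 4.7]
grip_width: 0.647
grip_force: 66.6
```

jog_arm(series="0 0 -0.001 0 0 0 0.4;0 0 -0.001 0 0 0 0.7;0 0 -0.001 0 0 0 1;0 0 -0.001 0 0 0 1;0 0 -0.03 0 0 0 1;0 0 -0.1 0 0 0 1;0 0 -0.2 0 0 0 1;0.005 -0.07 -0.22 0 0 0 1;0.015 -0.18 -0.22 0 0 0 1;0.025 -0.28 -0.22 0 0 0 1;0.034 -0.36 -0.2 0 0 0 1;0.0343 -0.387 -0.17 0 0 0 1;0.0343 -0.387 -0.1 0 0 0 1;0.0343 -0.387 -0.04 0 0 0 1;0.0343 -0.387 0 0 0 0 1;0.0343 -0.387 0.025 0 0 0 1;0.0343 -0.387 0.038 0 0 0 1;0.0343 -0.387 0.044 0 0 0 1;0.0343 -0.387 0.044 0 0 0 1")

```text
time_s: 16.85
eef_pos: [449.3, 193.4, 27.4]
ee_rot: [0.0, 0.684, 0.73, 0.0]
force: [0.0, 0.5, 0.7]
grip_width: 1.0
grip_force: 0.0
```

```bash
python3 - <<'E'
from h import *
c=capture("wrist");d=capture("scene");cv2.imwrite("pics/w6.png",np.hstack([cv2.resize(c["img"],(400,300)),cv2.resize(d["img"][150:390,100:500],(400,300))])[:,:,::-1])
E
python3 to.py 449.3 193.2 28
```

```text
16.95 [449.3 193.4  27.4] units [-0.0004 -0.     -0.0014] [ 0.0004 -0.0001 -0.0004]
```

View pics/w6.png

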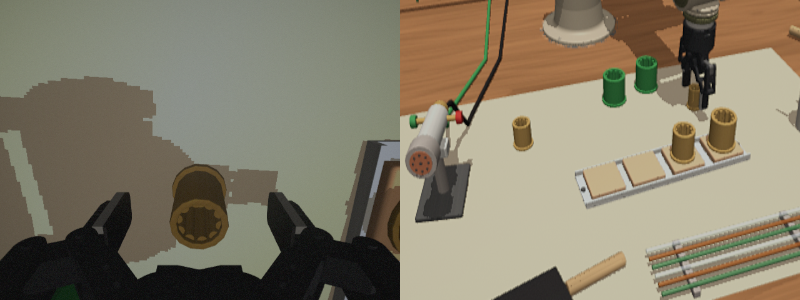

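```bash
python3 - <<'E'
from h import *
c=capture("wrist")
for m in regions_of("mould_small",c):
    print(m["confidence"],m["point"],fit(c,m["region"].astype(float),(449.3,193.2),SZ["mould_small"]))
E
```

```text
0.58 [334.0, 318.4] (array([448.98233967, 194.29833002]), np.float64(0.05361047727704887))
```

jog_arm(series="0 0 0 0 0 0 0;0 0 0 0 0 0 -0.3;0 0 0 0 0 0 -0.6;0 0 0 0 0 0 -0.6;0 0 0 0 0 0 -0.6;0 0 0 0 0 0 -0.6;0 0 -0.02 0 0 0 -0.6;0 0 -0.08 0 0 0 -0.6;-0.03 0.016 -0.16 0 0 0 -0.6;-0.11 0.06 -0.24 0 0 0 -0.6;-0.21 0.114 -0.26 0 0 0 -0.6;-0.32 0.173 -0.26 0 0 0 -0.6;-0.43 0.233 -0.26 0 0 0 -0.6;-0.54 0.293 -0.26 0 0 0 -0.6;-0.63 0.341 -0.24 0 0 0 -0.6;-0.69 0.374 -0.2 0 0 0 -0.6;-0.7167 0.3883 -0.16 0 0 0 -0.6;-0.7167 0.3883 -0.11 0 0 0 -0.6;-0.7167 0.3883 -0.08 0 0 0 -0.6;-0.7167 0.3883 -0.08 0 0 0 -0.6", grip_force=40)

```text
time_s: 19.55
eef_pos: [622.0, -82.1, 58.3]
ee_rot: [-0.001, 0.684, 0.73, -0.0]
force: [-0.2, 1.2, -2.3]
grip_width: 0.358
grip_force: 40.0
```

```bash
python3 - <<'E'
from h import *
c=capture("wrist");d=capture("scene");cv2.imwrite("pics/w7.png",np.hstack([cv2.resize(c["img"],(400,300)),cv2.resize(d["img"][150:390,100:500],(400,300))])[:,:,::-1])
E
python3 to.py 622.8 -82.5 45.5
```

```text
19.65 [622.8 -82.5  59.8] units [-0.0001 -0.0002  0.0357] [ 0.0006  0.0002 -0.    ]
```

View pics/w7.png

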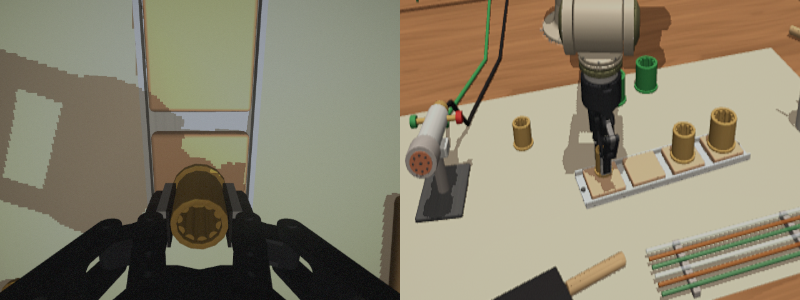

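jog_arm(series="0 0 0.012 0 0 0 -0.6;0 0 0.022 0 0 0 -0.6;0 0 0.029 0 0 0 -0.6;0 0 0.033 0 0 0 -0.6;0 0 0.035 0 0 0 -0.6;0 0 0.036 0 0 0 -0.6;0 0 0.036 0 0 0 -0.6")

```text
time_s: 20.52
eef_pos: [622.6, -82.7, 45.4]
ee_rot: [0.0, 0.684, 0.73, -0.0]
force: [-3.7, 0.6, 5.9]
grip_width: 0.359
grip_force: 40.6
```

jog_arm(series="0 0 -0.001 0 0 0 0.1;0 0 -0.001 0 0 0 0.5;0 0 -0.001 0 0 0 1;0 0 -0.001 0 0 0 1;0 0 -0.03 0 0 0 1;0 0 -0.1 0 0 0 1;0 0 -0.2 0 0 0 1;-0.05 -0.066 -0.22 0 0 0 1;-0.12 -0.157 -0.22 0 0 0 1;-0.2 -0.262 -0.22 0 0 0 1;-0.28 -0.367 -0.22 0 0 0 1;-0.325 -0.426 -0.2 0 0 0 1;-0.3333 -0.437 -0.15 0 0 0 1;-0.3333 -0.437 -0.08 0 0 0 1;-0.3333 -0.437 -0.02 0 0 0 1;-0.3333 -0.437 0.02 0 0 0 1;-0.3333 -0.437 0.038 0 0 0 1;-0.3333 -0.437 0.044 0 0 0 1;-0.3333 -0.437 0.044 0 0 0 1")

```text
time_s: 22.9
eef_pos: [457.0, -227.2, 27.6]
ee_rot: [0.0, 0.684, 0.73, 0.0]
force: [0.4, -0.6, 0.3]
grip_width: 1.001
grip_force: 0.0
```

```bash
python3 - <<'E'
from h import *
c=capture("wrist");d=capture("scene");cv2.imwrite("pics/w8.png",np.hstack([cv2.resize(c["img"],(400,300)),cv2.resize(d["img"][150:390,100:500],(400,300))])[:,:,::-1])
for m in regions_of("mould_medium",c):
    print(m["confidence"],m["point"],fit(c,m["region"].astype(float),(457,-227),SZ["mould_medium"]))
E
python3 to.py 457 -227 28
```

```text
23.05 [ 457.  -227.2   27.6] units [ 0.0006  0.0001 -0.001 ] [ 0.0004  0.0004 -0.0003]
```

View pics/w8.png

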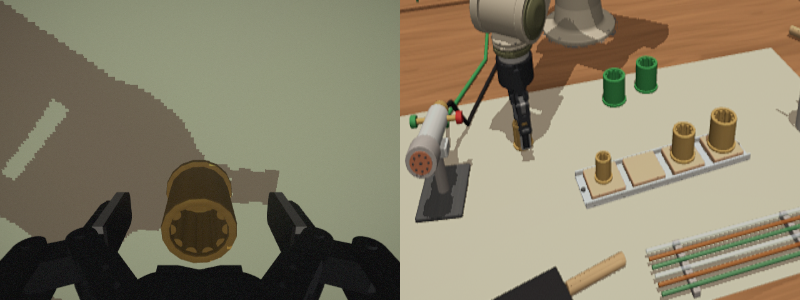

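jog_arm(series="0 0 0 0 0 0 0.2;0 0 0 0 0 0 -0.1;0 0 0 0 0 0 -0.5;0 0 0 0 0 0 -0.5;0 0 0 0 0 0 -0.5;0 0 -0.02 0 0 0 -0.5;0 0 -0.08 0 0 0 -0.5;0.025 0.02 -0.16 0 0 0 -0.5;0.08 0.063 -0.24 0 0 0 -0.5;0.16 0.126 -0.26 0 0 0 -0.5;0.25 0.197 -0.26 0 0 0 -0.5;0.34 0.268 -0.26 0 0 0 -0.5;0.43 0.34 -0.26 0 0 0 -0.5;0.5 0.395 -0.24 0 0 0 -0.5;0.54 0.427 -0.2 0 0 0 -0.5;0.5533 0.437 -0.16 0 0 0 -0.5;0.5533 0.437 -0.11 0 0 0 -0.5;0.5533 0.437 -0.08 0 0 0 -0.5;0.5533 0.437 -0.08 0 0 0 -0.5", grip_force=50)

```text
time_s: 25.42
eef_pos: [616.3, 4.6, 58.3]
ee_rot: [-0.001, 0.684, 0.729, -0.001]
force: [0.0, -0.9, -2.8]
grip_width: 0.451
grip_force: 50.9
```

```bash
python3 - <<'E'
from h import *
c=capture("wrist");d=capture("scene");cv2.imwrite("pics/w9.png",np.hstack([cv2.resize(c["img"],(400,300)),cv2.resize(d["img"][150:390,100:500],(400,300))])[:,:,::-1])
E
python3 to.py 617 5.2 45.5
```

```text
25.525 [617.1   4.7  59.7] units [ 0.0013 -0.0003  0.0355] [ 0.0005  0.0002 -0.0006]
```

View pics/w9.png

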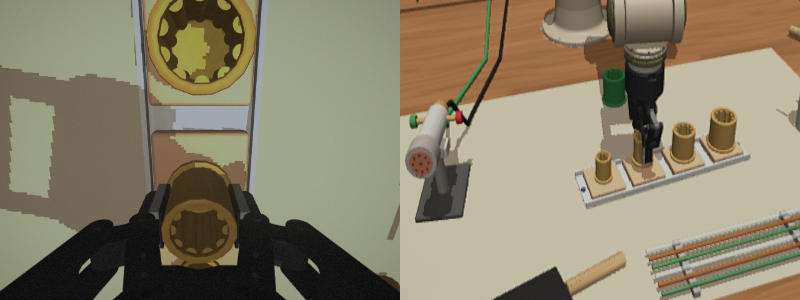

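The medium mould is centred over tile 3. I'll lower it.

jog_arm(series="0 0 0.012 0 0 0 -0.5;0 0 0.022 0 0 0 -0.5;0 0 0.029 0 0 0 -0.5;0 0 0.033 0 0 0 -0.5;0 0 0.035 0 0 0 -0.5;0 0 0.036 0 0 0 -0.5;0 0 0.036 0 0 0 -0.5")

```text
time_s: 26.4
eef_pos: [616.9, 5.1, 45.3]
ee_rot: [0.0, 0.684, 0.73, -0.0]
force: [-3.7, 0.3, 4.3]
grip_width: 0.448
grip_force: 51.7
```

jog_arm(series="0 0 -0.001 0 0 0 0.2;0 0 -0.001 0 0 0 0.6;0 0 -0.001 0 0 0 1;0 0 -0.001 0 0 0 1;0 0 -0.03 0 0 0 1;0 0 -0.1 0 0 0 1;0 0 -0.2 0 0 0 1;0 0 -0.33 0 0 0 1;0 -0.1 -0.46 0 0 0 1;0 -0.2 -0.6 0 0 0 1;0 -0.3 -0.7 0 0 0 1;0 -0.3 -0.7 0 0 0 1;0 -0.3 -0.7 0 0 0 1")

```text
time_s: 28.02
eef_pos: [497.1, -2.6, 324.9]
ee_rot: [0.0, 0.684, 0.729, 0.0]
force: [0.2, 0.6, 0.2]
grip_width: 1.001
grip_force: 0.0
```

```bash
python3 - <<'E'
from h import *
np.set_printoptions(precision=1,suppress=True)
P=dict(mould_small=(622.6,-82.5),mould_medium=(617,5),mould_large=(611,96.5),mould_largest=(604.5,189.5))
for n in ("top","wrist","scene"):
    c=capture(n)
    if n!="top":cv2.imwrite(f"pics/f{n}.png",c["img"][:,:,::-1])
    for l,g in P.items():
        for m in regions_of(l,c):
            if np.hypot(*(ray(c,m["point"],45)[:2]-g))<40: print(n,l,m["confidence"],*fit(c,m["region"].astype(float),g,SZ[l],18))
print(sense()["time_s"],sense()["eef_pos"])
a=cv2.imread("pics/fwrist.png");b=cv2.imread("pics/fscene.png")
cv2.imwrite("pics/f.png",np.hstack([cv2.resize(a,(400,300)),cv2.resize(b[150:390,100:500],(400,300))]))
E
```

```text
top mould_largest 0.64 [604.2 186.9] 0.0658922697368421
wrist mould_small 0.63 [622. -82.] 0.03212025316455696
wrist mould_medium 0.62 [615.9   4.5] 0.03329145728643216
wrist mould_large 0.93 [609.6  95.4] 0.07983345401882694
wrist mould_largest 0.56 [604.  191.2] 0.036276223776223776
scene mould_small 0.97 [622.2 -79.7] 0.182277628032345
scene mould_medium 0.73 [618.8   6.4] 0.06465517241379311
scene mould_large 0.97 [610.9  98.1] 0.06622229916897507
scene mould_largest 0.81 [605.7 192.7] 0.042862734864300624
28.775 [497.2  -2.6 324.7]
```

View pics/f.png

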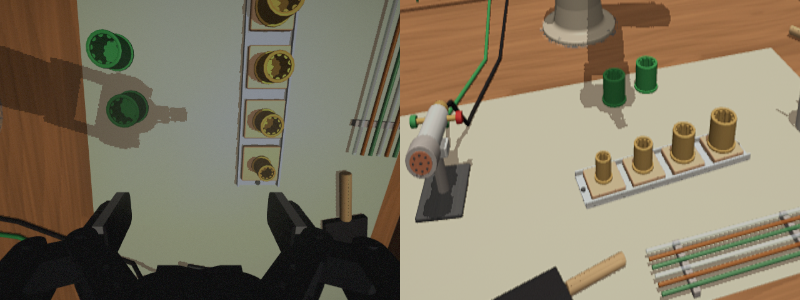

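All four moulds stand upright in order. By the wrist and scene camera fits, each is within about 2-4 mm of its tile's measured centre. I'm handing the job in.

```bash
python3 -c "from rig import *;print(finish_job())"
```

```text
the job is handed in; nothing more can be done
None
```

The job is handed in at about 29 s on the robot's clock: all four brass moulds stand upright on their tiles in size order, smallest nearest the torch, each about 2–4 mm from its tile's centre, with the torch and tool pot untouched.

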